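Zero the thickness comparator on its master, then gauge the fired clay bar

TASK

Zero the green comparator on its steel master, then gauge the fired clay bar. Slide the steel master along the channel until its middle is under the plunger, push the yellow lug of the dial's zero ring round until the yellow zero mark points at the red needle, and do not touch the ring again. Then slide the clay bar in from its own end of the channel until its middle is under the plunger, which shoves the master back out; leave both bars flat in the channel and the other things on the bench where they are.

Things in the scene. Friction and masses are not known exactly. Their poses are not given: they have to be found in the camera images.
- comparator: Green bench comparator, fixed. Origin on the bench under the plunger axis; z up, y along a straight channel 41 mm wide, 400 mm long (y -200 to +200 mm), x towards its column (36 mm square, 148 mm tall, at x = +82 mm). A 24 mm wide arm reaches from the column over the channel to x = -13 mm, underside 87 mm above the bench. Dial console 26 mm high, 130 mm wide, on the -x side.
- anvil (a point): point on the channel floor exactly below the plunger, 18 mm above the bench; axes as the comparator's. The rails beside the channel stand 5 mm above its floor and are 7 mm wide (centred at x = -24 and +24 mm)
- plunger_tip (a point): lowest point of the sprung plunger's round steel tip (14 mm across), an upright rod at the nose of the arm. With nothing below it stands 24 mm above the channel floor; a bar slid along the channel wedges it up by its sloping end (spring 1 to 2 N). Lifting it turns the needle.
- needle_tip (a point): tip of the red dial needle, 42 mm from the dial centre; it cannot be touched. It points roughly to the comparator's -x and turns counter-clockwise seen from above by 0.1 rad per mm of plunger lift; where it stands at rest differs from start to start. The dial faces up; its centre is at x = -85 mm, y = 0 in the comparator's frame.
- zero_mark (a point): point on the line of the yellow zero mark of the dark zero ring (radius 46 to 55 mm, top 32 mm above the bench), 42 mm from the dial centre; its -x axis points outward along the mark. The ring turns about the dial centre, 1.25 rad either way from the comparator's -x, and stays where left (about 1 N at the lug moves it). Zeroed: it coincides with needle_tip from above.
- lug (a point): top centre of the yellow lug, an upright pin 10 mm across standing on the zero ring at the mark, 56.5 mm from the dial centre; it rises from 26 to 52 mm above the bench. Push it sideways to turn the ring.
- master: Steel-grey master bar with a blue line round its middle, lying in the channel on one side of the plunger (either side): 110 mm long along y, 36 mm wide, about 0.55 kg. Its flat top is 32 mm high and 60 mm long; both ends slope down to upright end faces 20 mm high. Origin: centre of its underside.
- clay_bar: Terracotta-coloured fired clay bar with a black line round its middle, lying in the channel on the other side of the plunger: same shape, but the flat top is 28 mm high; about 0.22 kg. Origin: centre of its underside.
- flask_a: bystander: stoppered amber conical flask, 84 mm across, 138 mm tall; origin at its underside's centre
- flask_b: bystander: stoppered clear conical flask, 84 mm across, 138 mm tall; origin at its underside's centre
- reagent_jar: bystander: amber jar with blue cap, 64 mm across, 110 mm tall; origin at its underside's centre
- crucible: bystander: white ceramic crucible, 60 mm across, 45 mm tall; origin at its underside's centre
- glazed_tile: bystander: small blue glazed tile lying beside the dial, 50 x 50 x 8 mm; origin at its underside's centre
- brush: bystander: hand brush, 130 mm long, lying beside the dial; origin at its underside's centre
- weight: bystander: brass 100 g weight, 28 mm across, 38 mm tall; origin at its underside's centre
Not all that is in view belongs to the job. Leave any turquoise look-alike of the master alone. Of the things that look like the clay_bar, the smaller one is meant.

How it is judged:
By the outcome, as a careful person would: the job done as asked, in the order asked, and still so for the second after the job is handed in, with the robot touching nothing.
It also fails if it takes over 64 s, if anything falls off the work surface, if the arm or the gripper's body presses on something with over 40 N, if the wrist force passes 120 N, or if a joint passes its speed limit or range.

ROBOT

A 7-joint arm with a two-finger parallel gripper is mounted at the origin on the work surface. World frame = base frame: x ahead of the robot, y to its left, z up, the work surface at z = 0. Lengths are in m, angles in rad, forces in N, time in s.
With the tool pointing down it reaches from about 0.425 to 0.925 m from the base axis. Payload 6.8 kg.
Tool frame: the origin (TCP) lies at the very end of the fingers, on their centre line; the grasp point (between the pads) lies 19 mm behind it (r.grip_point_offset is the distance from the TCP to the grasp point, in m); z points along the fingers, y is the line along which they close (so a half turn about z gives the same grasp; the last joint's range is limited). The gripper opens to 85 mm and grips with 20 to 120 N. Pads are 22 mm wide; open, the fingers measure 114 mm over their backs; the gripper's body (76 mm by 85 mm) begins 54 mm behind the grasp point. The pads swing forward as they close: fully open they stand 13 mm farther back than shut.
Start: joints at [-1.291, 0.477, 0.022, 1.555, -0.011, 1.109, -0.083], TCP at [0.255, 0.625, 0.231] pointing down, gripper open.
Joint ranges: [-2.96, 2.96], [-0.34, 2.1], [-1.41, 1.46], [0.24, 2.44], [-1.37, 4.51], [0.17, 1.92], [-2.96, 2.96]. Speed limits (rad/s): [2.39, 2.39, 3.14, 3.14, 3.14, 3.14, 3.14].

INTERFACE

Orientations are given as a rotation vector (axis times angle).
In Python, from bench import status, eyes, r gives the robot as it stands.
- The arm moves only by the shell command python3 -m crank 'ROWS' [OPENING] [FORCE]. ROWS is JSON, a list of rows, each a list of 6 numbers: the shift along the tool's x, y, z normalised to -1 to 1, where 1 is 0.02 m, then the turn, a rotation vector about the tool's x, y, z normalised to -1 to 1, where 1 is 45 degrees. A call has 1 to 12 rows; each row shifts and turns the commanded pose from where the row before left it, along the tool's axes as they then stand; what a row does not reach is not made up. A row lasts 1/10 s, in which the tool goes at most 50 mm and 8.59 degrees, less where a joint would pass 70% of its speed; a pose out of reach is approached as far as the arm can. A call with a number of a shift or a turn outside -1 to 1 is refused whole. A call with a gripper value outside its range is refused whole. OPENING is the opening, from 0 (shut) to 1 (fully open), set as the call begins (- or left out, the last holds). The fingers move at their own pace and stop on an object; FORCE is the grip in N (left out, the last holds). Time passes only in rows, so rows that do not move let the fingers close. It gives the time, the measured TCP pose, the force, the opening and the grip force at its end, in the units of the state.
- status.get_obs(): the state, without advancing time (a new reading comes with each control period).
- eyes.grab_frame(name): name is "scene" or "top" or "wrist"; returns a dict with "image" (480x640x3 uint8, red, green, blue), "depth" (480x640 float32, m along the optical axis (not along the pixel's ray), 0 where there is no reading), "fovy" (degrees; the focal length in pixels is half the picture's height over the tangent of half this angle, whatever the lens; pixels are square), "cx", "cy" (the principal point, pixels), "world_to_cam" (4x4, takes a point from world to camera coordinates). Camera axes: x right, y up, looking along -z (the intrinsics and any distortion apply to the point x, -y, -z); pixel columns grow to the right and rows downward; lengths in m; the calibration is good to about 2 mm. The wrist camera is an equidistant fisheye: a pixel r from the principal point sees the ray r / f radians off the axis. A picture is of the moment at which its call begins.
- r.hand_in(): hands the job in; it is judged then, once.
The state is a dict: "clock": time; "joints": joint angles; "qvel": joint speeds; "tau": joint torques, N m; "tcp_pos": TCP position; "orientation": TCP orientation; "contact_force": force on the tool from outside, world axes, zero at the start; "moment": the same for the moment, N m; "grip_width": finger opening in m; "gripper_force": force on a finger pad.
Only numpy, scipy, OpenCV 4.12 (cv2) and the standard library are available. Lean on these libraries where they do the work, as an engineer would, in place of code of your own. Each camera call takes 0.05 s, during which the arm holds its last target. There are 200 camera calls.

## Working session

There is one attempt and no reset: what is moved stays moved. The work goes in short steps, Python scripts to look and compute and a shell command to move; the robot and the scene stay as the last step left them, time stands still between calls to the robot, and variables do not carry over. Pictures are saved under pics/ and viewed, at most 13 in all, crops included, and the job is handed in when it is done.

```bash
ls; mkdir -p pics; python3 - <<'E'
from bench import status,eyes,r
import cv2,numpy as np
o=status.get_obs();print({k:np.round(v,3) for k,v in o.items()})
for n in("top","scene"):
    f=eyes.grab_frame(n);cv2.imwrite(f"pics/{n}0.png",f["image"][:,:,::-1]);print(n,f["fovy"],f["cx"],f["cy"],f["world_to_cam"].round(3).tolist())
    np.savez(f"{n}0.npz",**f)
E
```

```text
pics
{'clock': np.float64(0.0), 'joints': array([-1.291,  0.478,  0.022,  1.556, -0.012,  1.109, -0.083]), 'qvel': array([ 0.002, -0.001, -0.   ,  0.001,  0.001,  0.   ,  0.001]), 'tau': array([ 0.0000e+00, -5.9647e+01,  1.6080e+00, -2.8118e+01,  1.2000e-02,
        1.0000e-02, -0.0000e+00]), 'tcp_pos': array([0.255, 0.624, 0.23 ]), 'orientation': array([-6.050e-01, -3.082e+00,  3.000e-03]), 'contact_force': array([ 0.916,  0.447, -0.132]), 'moment': array([ 0.022, -0.031, -0.017]), 'gripper_force': np.float64(0.0), 'grip_width': np.float64(0.085)}
top 54.875615544096306 313.0815773398646 232.97924347448858 [[-0.021, -1.0, -0.011, 0.03], [0.987, -0.023, 0.162, -0.511], [-0.162, -0.008, 0.987, -1.202], [0.0, 0.0, 0.0, 1.0]]
scene 53.031512676388594 318.2968775090176 240.56922485779754 [[0.846, 0.533, -0.001, -0.427], [-0.441, 0.701, 0.561, 0.191], [0.3, -0.475, 0.828, -1.387], [0.0, 0.0, 0.0, 1.0]]
```

View pics/top0.png

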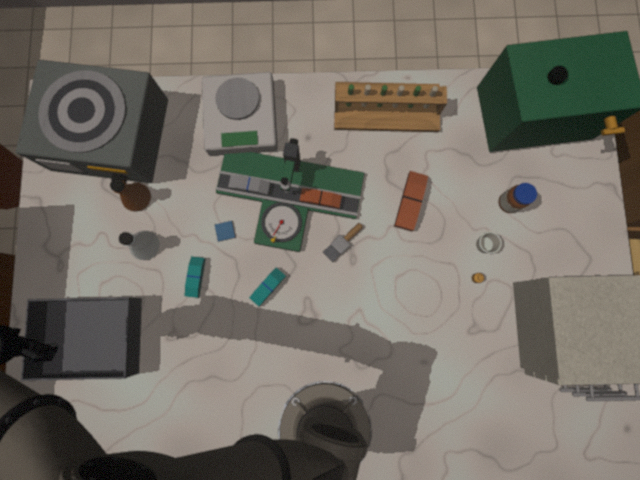

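View pics/scene0.png

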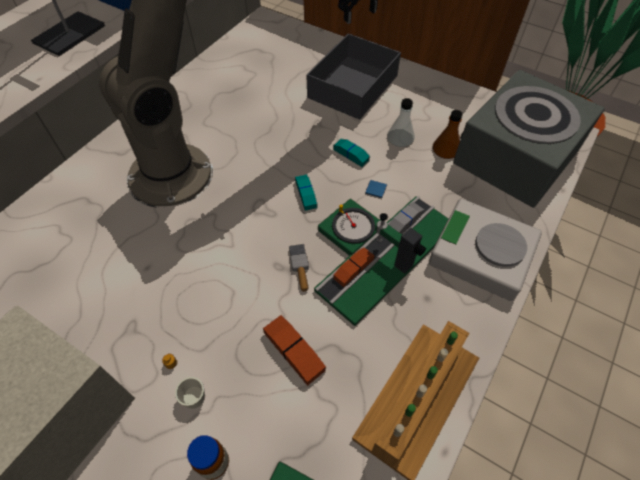

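The top view shows the comparator: plunger nose at about (288,183), dial at (281,223), master at (250,185), clay bar at (320,197). The larger clay decoy is at (412,200). I'll take a closer crop and set up the geometry helpers.

```bash
cat > h.py <<'E'
import numpy as np,cv2
def px2plane(f,u,v,z):
    W=np.array(f["world_to_cam"]);F=240/np.tan(np.radians(float(f["fovy"]))/2)
    u=np.atleast_1d(u).astype(float);v=np.atleast_1d(v).astype(float)
    d=np.stack([(u-f["cx"])/F,-(v-f["cy"])/F,-np.ones_like(u)],1)@W[:3,:3]
    c=-W[:3,:3].T@W[:3,3]
    return c+d*((z-c[2])/d[:,2])[:,None]
def proj(f,P):
    W=np.array(f["world_to_cam"]);F=240/np.tan(np.radians(float(f["fovy"]))/2)
    c=np.atleast_2d(P)@W[:3,:3].T+W[:3,3]
    return np.stack([f["cx"]+F*c[:,0]/-c[:,2],f["cy"]-F*c[:,1]/-c[:,2]],1)
def mask(f,lo,hi):
    return cv2.inRange(cv2.cvtColor(f["image"],cv2.COLOR_RGB2HSV),np.array(lo),np.array(hi))
E
python3 - <<'E'
from h import *
a=np.load("top0.npz");im=a["image"][135:260,205:380,::-1]
cv2.imwrite("pics/c1.png",cv2.resize(im,None,fx=4.5,fy=4.5,interpolation=cv2.INTER_CUBIC))
E
```

```text
(no output)
```

View pics/c1.png

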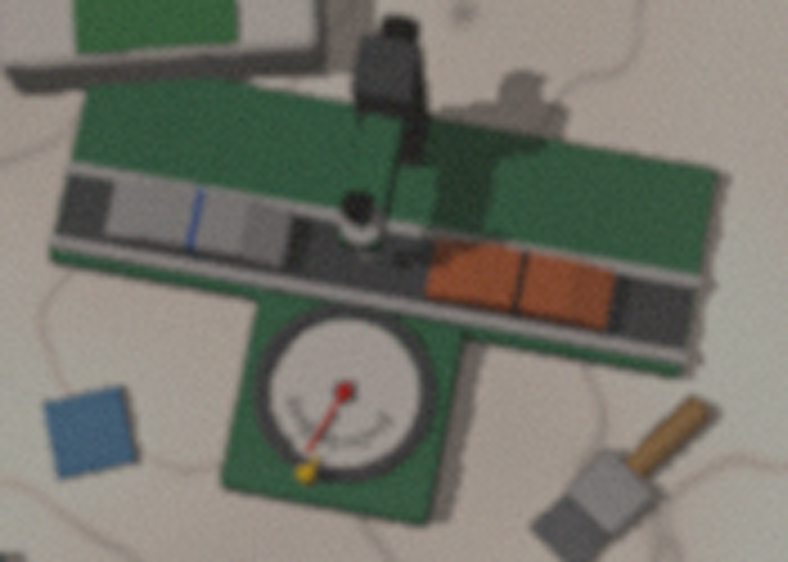

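The crop shows the rails running from (72,170) to (700,282) and from (52,243) to (690,357). The dial centre is at (345,392), the lug at (307,470), the blue line at (196,218) and the black line at (521,281).

```bash
python3 - <<'E'
from h import *
f=dict(np.load("top0.npz"))
def c(u,v,z): return px2plane(f,205+(u-1.75)/4.5,135+(v-1.75)/4.5,z)[0]
P={k:c(*p) for k,p in dict(upL=(72,170,.023),upR=(700,282,.023),loL=(52,243,.023),loR=(690,357,.023),dial=(345,392,.028),lug=(307,470,.045),master=(196,220,.05),clay=(521,281,.046),needle=(309,452,.03)).items()}
for k,p in P.items(): print(k,p.round(4))
ctr=(P["upL"]+P["upR"]+P["loL"]+P["loR"])/4
yv=(P["upL"]-P["upR"]+P["loL"]-P["loR"])[:2];yv/=np.linalg.norm(yv);xv=np.array([yv[1],-yv[0]])
print("len",np.linalg.norm(P["upL"]-P["upR"]),np.linalg.norm(P["loL"]-P["loR"]),"gap",(P["upL"]-P["loL"])[:2]@xv)
dc=P["dial"][:2]+.085*xv
print("ctr",ctr,"from dial",dc,"yaw",np.arctan2(yv[1],yv[0])-np.pi/2)
for k,p in P.items(): print(k,(p[:2]-dc)@xv,(p[:2]-dc)@yv)
# depth-based clay colour centre
D=f["depth"];print("depth z at console",)
for (u,v) in [(250,480),(345,392),(196,220),(521,281),(600,230)]:
    uu,vv=205+u/4.5,135+v/4.5;d=D[int(round(vv)),int(round(uu))];W=f["world_to_cam"];F=240/np.tan(np.radians(f["fovy"])/2)
    pc=np.array([(uu-f["cx"])/F*d,-(vv-f["cy"])/F*d,-d]);print((W[:3,:3].T@(pc-W[:3,3])).round(4))
E
```

```text
upL [0.692  0.2739 0.023 ]
upR [ 0.6112 -0.1133  0.023 ]
loL [0.6455 0.2858 0.023 ]
loR [ 0.5643 -0.1054  0.023 ]
dial [0.5466 0.1051 0.028 ]
lug [0.4967 0.1269 0.045 ]
master [0.6505 0.1926 0.05  ]
clay [ 0.6088 -0.0032  0.046 ]
needle [0.5099 0.1271 0.03  ]
len 0.3955056581504783 0.3994944911080597 gap 0.04789122783887523
ctr [0.62825728 0.08523983 0.023     ] from dial [0.62983525 0.08780396] yaw -0.20525482678023832
upL 0.022923379126028744 0.19483879257219192
upR 0.02269137766749627 -0.20066679753288638
loL -0.02496784871284648 0.19699735735484855
loR -0.024735847254314013 -0.20249706638722423
dial -0.08499999999999998 4.465872968890296e-18
lug -0.13836660467113562 0.011173673899070927
master -0.0011462920899102799 0.10678971153525026
clay -0.0020328947859480084 -0.09337769574491098
needle -0.1254260593560884 0.0140233643403244
depth z at console
[0.493  0.1621 0.0272]
[0.5447 0.1038 0.0322]
[0.6493 0.1915 0.0501]
[ 0.607  -0.0042  0.0489]
[ 0.6452 -0.0541  0.02  ]
```

```bash
cat >> h.py <<'E'
O=np.array([.629,.0865]);YAW=-.205
XV=np.array([np.cos(YAW),np.sin(YAW)]);YV=np.array([-np.sin(YAW),np.cos(YAW)])
from scipy.spatial.transform import Rotation as Rot
def c2w(x,y,z): return np.r_[O+x*XV+y*YV,z]
def go(x,y,z):
    "print shift still needed in tool units (rows of 1=20mm) to reach comparator-frame point"
    from bench import status
    o=status.get_obs();p=o["tcp_pos"];R=Rot.from_rotvec(o["orientation"]).as_matrix()
    d=p[:2]-O;print("t",round(float(o["clock"]),2),"comp xyz mm",(1000*np.r_[d@XV,d@YV,p[2]]).round(1),"F",np.round(o["contact_force"],1),
     "tool-y ang",np.degrees(np.arctan2(R[1,1],R[0,1])).round(2),"tilt",np.degrees(np.arccos(-R[2,2])).round(2),"shift units",(R.T@(c2w(x,y,z)-p)/.02).round(2))
E
python3 -m crank '[[0,0,0,0,0,-0.116],[0,0,0,0,0,-0.116],[-1,-0.53,0,0,0,0],[-1,-0.53,0,0,0,0],[-1,-0.53,0,0,0,0],[-1,-0.53,0,0,0,0],[-1,-0.53,0,0,0,0],[-1,-0.53,0,0,0,0],[-1,-0.53,0,0,0,0],[-1,-0.53,0,0,0,0],[-1,-0.53,0,0,0,0],[-1,-0.53,0,0,0,0]]' 0
python3 -m crank '[[-1,-0.53,0,0,0,0],[-1,-0.53,0,0,0,0],[-1,-0.53,0,0,0,0],[-1,-0.53,0,0,0,0],[-1,-0.53,0,0,0,0],[-1,-0.53,0,0,0,0],[-1,-0.53,0,0,0,0],[-1,-0.53,0,0,0,0],[-1,-0.53,0,0,0,0],[-1,-0.53,0,0,0,0],[-1,-0.53,0,0,0,0],[-1,-0.53,0,0,0,0]]'
python3 -c "
from h import *
go(0,.197,.12)"
```

```text
clock: 1.3
tcp_pos: [0.4299, 0.4793, 0.2308]
orientation: [-0.322, -3.125, 0.001]
contact_force: [-0.1, -1.0, 0.1]
grip_width: 0.0001
gripper_force: 0.0
clock: 2.5
tcp_pos: [0.6387, 0.306, 0.2306]
orientation: [-0.322, -3.124, 0.001]
contact_force: [0.4, 0.5, 0.6]
grip_width: 0.0
gripper_force: 0.0
t 2.5 comp xyz mm [-35.2 216.8 230.6] F [0.4 0.5 0.6] tool-y ang 78.22 tilt 0.07 shift units [-1.76 -0.99  5.53]
```

```bash
python3 -m crank '[[-0.5,-0.2,0.9,0,0,0],[-0.4,-0.2,0.9,0,0,0],[-0.2,0,0.9,0,0,0],[0,0,0.9,0,0,0],[0,0,0.9,0,0,0],[0,0,0.9,0,0,0],[0,0,0,0,0,0],[0,0,0,0,0,0]]' >/dev/null
python3 - <<'E'
from h import *
from bench import eyes
go(0,.197,.024)
f=eyes.grab_frame("wrist");print(f["fovy"],f["cx"],f["cy"],f["world_to_cam"].round(3).tolist());cv2.imwrite("pics/w1.png",f["image"][:,:,::-1])
np.savez("w1.npz",**f)
E
```

```text
t 3.3 comp xyz mm [-14.9 210.  122.1] F [ 0.4 -0.1 -0.7] tool-y ang 78.29 tilt 0.12 shift units [-0.75 -0.65  4.9 ]
65.70646984690485 324.8394509677306 237.87760523298482 [[0.204, 0.979, -0.002, -0.423], [-0.943, 0.197, -0.269, 0.567], [-0.263, 0.056, 0.963, -0.118], [0.0, 0.0, 0.0, 1.0]]
```

View pics/w1.png

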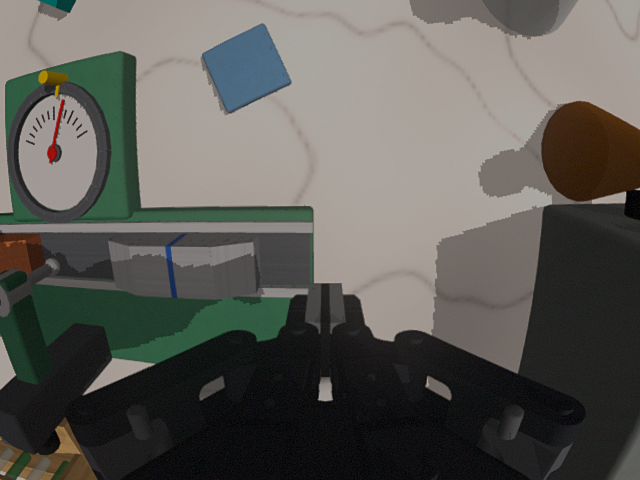

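The wrist view shows the master's blue line at (172,268), the channel end at (312,250), the dial centre at (53,152) and the lug at (50,78). The linkage spreads along the tool y axis, so I'll turn 90° to make it lie across the channel, which keeps it clear of the comparator's arm.

```bash
cat >> h.py <<'E'
def fish(f,u,v,z):
    W=np.array(f["world_to_cam"]);F=240/np.tan(np.radians(float(f["fovy"]))/2)
    a=np.array([u-f["cx"],v-f["cy"]],float);r=np.hypot(*a);th=r/F
    d=np.array([np.sin(th)*a[0]/r,-np.sin(th)*a[1]/r,-np.cos(th)])@W[:3,:3]
    c=-W[:3,:3].T@W[:3,3];p=c+d*(z-c[2])/d[2];q=p[:2]-O
    return p,(1000*np.r_[q@XV,q@YV]).round(1)
E
python3 -m crank '[[0,0,0,0,0,0.182],[0,0,0,0,0,0.182],[0,0,0,0,0,0.182],[0,0,0,0,0,0.182],[0,0,0,0,0,0.182],[0,0,0,0,0,0.182],[0,0,0,0,0,0.182],[0,0,0,0,0,0.182],[0,0,0,0,0,0.182],[0,0,0,0,0,0.182],[0,0,0,0,0,0.182],[0,0,0,0,0,0]]' >/dev/null
python3 - <<'E'
from h import *
from bench import status
go(0,.197,.03);print(status.get_obs()["joints"].round(2))
f=dict(np.load("w1.npz"))
for n,u,v,z in [("blue",172,240,.05),("blue",175,297,.05),("loRailend",312,228,.023),("upRailend",310,291,.023),("dial",53,152,.03),("lug",42,78,.052),("markneedle",62,102,.03),("plunger tip",52,265,.042),("master end R",258,268,.038),("clay mid?",0,250,.045)]: print(n,fish(f,u,v,z)[1])
E
```

```text
t 4.55 comp xyz mm [-13.6 210.6 124.3] F [-0.2 -0.1 -0.3] tool-y ang -11.88 tilt 0.1 shift units [-0.69  0.68  4.72]
[-0.82  0.7   0.49  1.54 -0.37  0.99 -0.43]
blue [-22.  111.9]
blue [ 18.  108.5]
loRailend [-22.7 200.8]
upRailend [ 23.3 198.9]
dial [-86.    1.8]
lug [-140.2   11.6]
markneedle [-123.1   13.5]
plunger tip [ 1.  -5.7]
master end R [  0.6 165.5]
clay mid? [-11.3 -67.7]
```

```bash
python3 -m crank '[[-0.4,0.4,0.5,0,0,0],[-0.3,0.28,0.9,0,0,0],[0,0,0.9,0,0,0],[0,0,0.9,0,0,0],[0,0,0.9,0,0,0],[0,0,0.5,0,0,0],[0,0,0.3,0,0,0],[0,0,0,0,0,0],[0,0,0,0,0,0]]'
python3 -c "
from h import *
go(0,.066,.025)"
```

```text
clock: 5.45
tcp_pos: [0.6692, 0.2782, 0.0259]
orientation: [2.439, 1.98, 0.002]
contact_force: [-0.5, -0.8, -0.1]
grip_width: 0.0004
gripper_force: 0.0
t 5.45 comp xyz mm [  0.3 195.9  25.9] F [-0.5 -0.8 -0.1] tool-y ang -11.86 tilt 0.06 shift units [-6.49 -0.    0.04]
```

```bash
python3 -m crank '[[-0.4,0,0,0,0,0],[-0.4,0,0,0,0,0],[-0.4,0,0,0,0,0],[-0.4,0,0,0,0,0],[-0.4,0,0,0,0,0],[-0.4,0,0,0,0,0],[-0.4,0,0,0,0,0],[-0.4,0,0,0,0,0],[-0.4,0,0,0,0,0],[-0.4,0,0,0,0,0],[0,0,0,0,0,0],[0,0,0,0,0,0]]'
python3 - <<'E'
from h import *
from bench import eyes
go(0,.066,.025)
f=eyes.grab_frame("wrist");np.savez("w2.npz",**f)
g=eyes.grab_frame("top")
a=f["image"][:,:,::-1];b=cv2.resize(g["image"][135:260,205:380,::-1],(640,457))
np.savez("t2.npz",**g)
cv2.imwrite("pics/w2.png",cv2.resize(np.vstack([a,b]),None,fx=.64,fy=.64,interpolation=cv2.INTER_AREA))
E
```

```text
clock: 6.65
tcp_pos: [0.652, 0.1984, 0.0252]
orientation: [2.44, 1.979, -0.002]
contact_force: [-0.7, 0.6, -0.5]
grip_width: 0.0
gripper_force: 0.1
t 6.65 comp xyz mm [ -0.2 114.2  25.2] F [-0.7  0.6 -0.5] tool-y ang -11.91 tilt 0.08 shift units [-2.41  0.02  0.01]
```

View pics/w2.png

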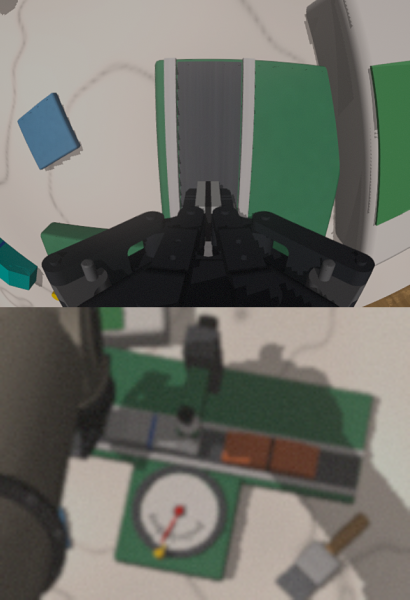

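The top view still sees the blue line at about (270,188), with the black line unmoved at (320,197). The master is moving under the tip. I'll measure the lines by colour.

```bash
cat >> h.py <<'E'
def comp(p): q=np.atleast_2d(p)[:,:2]-O; return 1000*np.stack([q@XV,q@YV],1)
def look(name="top"):
    from bench import eyes
    f=eyes.grab_frame(name); lines(f); return f
def lines(f):
    h,w=480,640;v,u=np.mgrid[:h,:w]
    for n,lo,hi,z in(("blue",(108,80,50),(130,255,255),.05),("yellow",(20,120,90),(32,255,255),.045),("clay",(3,130,50),(14,255,255),.044)):
        m=mask(f,lo,hi)>0;c=comp(px2plane(f,u[m],v[m],z))
        b=(abs(c[:,0])<24)&(abs(c[:,1])<205) if n!="yellow" else (np.hypot(c[:,0]+85,c[:,1])<70)
        c=c[b];print(n,len(c),c.mean(0).round(1) if len(c) else "", (c.min(0).round(0),c.max(0).round(0)) if len(c) else "")
E
python3 - <<'E'
from h import *
for n in("top0","t2"): lines(dict(np.load(n+".npz")))
E
```

```text
blue 10 [ -1.3 109.1] (array([-16., 108.]), array([ 15., 110.]))
yellow 16 [-138.9   12.8] (array([-144.,    9.]), array([-132.,   18.]))
clay 490 [ -2.4 -92.3] (array([ -21., -146.]), array([ 17., -38.]))
blue 8 [-3.3 49. ] (array([-17.,  48.]), array([ 9., 50.]))
yellow 18 [-138.5   12.8] (array([-144.,    7.]), array([-132.,   18.]))
clay 435 [ -2.4 -90.4] (array([ -20., -145.]), array([ 16., -37.]))
```

```bash
python3 -m crank '[[-0.3,0,0,0,0,0],[-0.3,0,0,0,0,0],[-0.3,0,0,0,0,0],[-0.3,0,0,0,0,0],[-0.3,0,0,0,0,0],[-0.3,0,0,0,0,0],[-0.3,0,0,0,0,0],[-0.2,0,0,0,0,0],[-0.1,0,0,0,0,0],[0,0,0,0,0,0],[0,0,0,0,0,0],[0,0,0,0,0,0]]'
python3 - <<'E'
from h import *
go(0,.065,.025)
f=look();np.savez("t3.npz",**f)
E
```

```text
clock: 7.95
tcp_pos: [0.6425, 0.1518, 0.0255]
orientation: [2.439, 1.979, -0.001]
contact_force: [-0.4, 0.1, 0.1]
grip_width: 0.0001
gripper_force: 0.1
t 7.95 comp xyz mm [-0.1 66.6 25.5] F [-0.4  0.1  0.1] tool-y ang -11.9 tilt 0.06 shift units [-0.08  0.    0.02]
blue 3 [-10.9   1.1] (array([-14.,   1.]), array([-8.,  2.]))
yellow 19 [-138.8   12.7] (array([-146.,    7.]), array([-132.,   18.]))
clay 445 [  -2.6 -107.6] (array([ -20., -161.]), array([ 16., -56.]))
```

```bash
python3 -m crank '[[-0.08,0,0,0,0,0],[0,0,0,0,0,0],[0.5,0,0,0,0,0],[1,0,-0.3,0,0,0],[0.5,0,-1,0,0,0],[0,0,-1,0,0,0],[0,-1,0,0,0,0],[0,-1,0,0,0,0],[0,-1,0,0,0,0],[0,-1,0,0,0,0],[0,-1,0,0,0,0],[0,-1,0,0,0,0]]'
python3 -m crank '[[0,-0.9,0,0,0,0],[-0.5,0,0,0,0,0],[-0.5,0,0,0,0,0],[-0.5,0,0,0,0,0],[0,0,0,0,0,0]]' >/dev/null
python3 - <<'E'
from h import *
go(-.139,.042,.038)
f=look();np.savez("t4.npz",**f)
f=look("wrist");
cv2.imwrite("pics/w4.png",f["image"][:,:,::-1]);np.savez("w4.npz",**f)
E
```

```text
clock: 9.2
tcp_pos: [0.5321, 0.215, 0.0714]
orientation: [2.439, 1.979, -0.001]
contact_force: [-0.3, 0.3, -0.1]
grip_width: 0.0001
gripper_force: 0.0
t 9.7 comp xyz mm [-137.2   73.5   71.5] F [0.  0.6 0.8] tool-y ang -12.09 tilt 0.07 shift units [-1.58 -0.08  1.67]
blue 4 [-12.2   0.9] (array([-16.,   0.]), array([-8.,  2.]))
yellow 12 [-138.7   13.4] (array([-143.,   10.]), array([-134.,   18.]))
clay 500 [  -2.  -108.7] (array([ -21., -164.]), array([ 17., -56.]))
blue 29 [-17.8  20.1] (array([-21.,  19.]), array([-15.,  22.]))
yellow 82 [-139.    12.2] (array([-141.,    8.]), array([-137.,   16.]))
clay 0
```

View pics/w4.png

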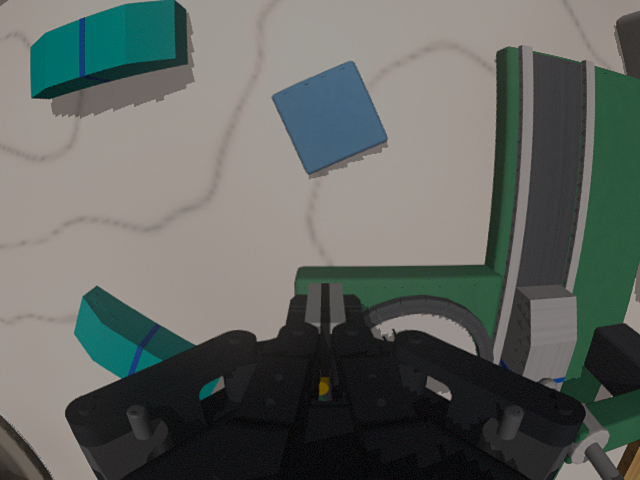

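The wrist view shows the fingertips hovering behind the lug, with yellow visible between the fingers at (323,385). The dial ring is at (430,330) and the tile is clear. Next I'll get the needle angle from the top view.

```bash
cat >> h.py <<'E'
def dial(f):
    v,u=np.mgrid[:480,:640]
    hsv=cv2.cvtColor(f["image"],cv2.COLOR_RGB2HSV).astype(int)
    for n,m,z,lo,hi in(("needle",((hsv[...,0]<8)|(hsv[...,0]>172))&(hsv[...,1]>110)&(hsv[...,2]>60),.03,12,45),("yellow",(abs(hsv[...,0]-26)<7)&(hsv[...,1]>110)&(hsv[...,2]>70),.045,35,70)):
        c=comp(px2plane(f,u[m],v[m],z))-[-85,0.5];r=np.hypot(*c.T);c=c[(r>lo)&(r<hi)]
        if len(c): s=c.sum(0);print(n,len(c),"angle from -x toward -y",np.arctan2(-s[1],-s[0]).round(3),"rmax",np.hypot(*c.T).max().round(1))
E
python3 - <<'E'
from h import *
for n in("top0","t4"): dial(dict(np.load(n+".npz")))
E
```

```text
yellow 20 angle from -x toward -y -0.221 rmax 61.4
yellow 17 angle from -x toward -y -0.228 rmax 61.4
```

```bash
python3 - <<'E'
from h import *
for n in("top0","t4"):
    f=dict(np.load(n+".npz"));im=f["image"].astype(int)
    v,u=np.mgrid[:480,:640]
    rg=im[...,0]-np.maximum(im[...,1],im[...,2])
    P=px2plane(f,u.ravel(),v.ravel(),.03);c=comp(P).reshape(480,640,2)-[-85,0.5];r=np.hypot(c[...,0],c[...,1])
    m=(r<45)&(rg>25);c1=c[m];print(n,m.sum(),rg[r<45].max());w=rg[m]
    print(c1[np.argsort(r[m])].round(0).tolist())
    k=r[m]>12;s=(c1[k]*w[k,None]).sum(0);print(np.arctan2(-s[1],-s[0]))
    print(im[m][:6].tolist())
E
```

```text
top0 44 103
[[-0.0, -1.0], [-1.0, 1.0], [3.0, -1.0], [2.0, 2.0], [-3.0, -2.0], [-3.0, 1.0], [-1.0, 4.0], [3.0, -3.0], [2.0, 5.0], [-4.0, 3.0], [5.0, -0.0], [5.0, 2.0], [4.0, 5.0], [-2.0, 7.0], [-7.0, 3.0], [1.0, 7.0], [-4.0, 6.0], [8.0, 0.0], [-7.0, 6.0], [-10.0, 5.0], [-10.0, 8.0], [-13.0, 5.0], [-13.0, 7.0], [-14.0, 10.0], [-16.0, 7.0], [-16.0, 9.0], [-18.0, 6.0], [-19.0, 9.0], [-19.0, 12.0], [-22.0, 8.0], [-22.0, 11.0], [-24.0, 8.0], [-25.0, 10.0], [-25.0, 13.0], [-28.0, 10.0], [-28.0, 13.0], [-31.0, 12.0], [-31.0, 15.0], [-33.0, 12.0], [-34.0, 14.0], [-34.0, 17.0], [-37.0, 14.0], [-37.0, 16.0], [-40.0, 16.0]]
-0.41592225177324743
[[139, 113, 111], [129, 83, 82], [131, 68, 64], [125, 68, 67], [127, 95, 92], [136, 56, 54]]
t4 28 67
[[-0.0, -1.0], [-1.0, 1.0], [3.0, -1.0], [2.0, 2.0], [-3.0, -2.0], [-3.0, 1.0], [-1.0, 4.0], [2.0, 5.0], [-4.0, 3.0], [5.0, -0.0], [5.0, 2.0], [-6.0, 0.0], [-6.0, -2.0], [4.0, 5.0], [-8.0, -3.0], [-11.0, -3.0], [-14.0, -4.0], [-16.0, -5.0], [-16.0, -7.0], [-19.0, -8.0], [-21.0, -8.0], [-24.0, -9.0], [-24.0, -12.0], [-27.0, -9.0], [-26.0, -12.0], [-29.0, -13.0], [-32.0, -13.0], [-34.0, -14.0]]
0.379574718213961
[[99, 62, 59], [93, 43, 45], [95, 66, 63], [102, 49, 48], [102, 37, 30], [92, 42, 38]]
```

```bash
python3 -m crank '[[-0.7,-0.08,0.3,0,0,0],[-0.8,0,0.7,0,0,0],[0,0,0.65,0,0,0],[0,0,0,0,0,0],[0,0,0,0,0,0]]' >/dev/null
python3 -c "
from h import *
go(-.139,-.001,.038)"
python3 -m crank '[[-0.25,0,0,0,0,0],[-0.25,0,0,0,0,0],[-0.25,0,0,0,0,0],[-0.25,0,0,0,0,0],[-0.25,0,0,0,0,0],[-0.25,0,0,0,0,0],[-0.25,0,0,0,0,0],[-0.25,0,0,0,0,0],[-0.2,0,0,0,0,0],[0,0,0,0,0,0],[0,0,0,0,0,0]]'
python3 - <<'E'
from h import *
from bench import eyes
go(-.139,-.006,.038)
f=eyes.grab_frame("top");np.savez("t5.npz",**f);dial(f)
g=eyes.grab_frame("wrist");np.savez("w5.npz",**g)
s=eyes.grab_frame("scene");np.savez("s5.npz",**s)
u,v=proj(s,c2w(-.085,0,.03))[0];print(u,v)
u,v=int(u),int(v)
a=cv2.resize(f["image"][195:250,252:312,::-1],(480,440),interpolation=cv2.INTER_CUBIC)
b=cv2.resize(s["image"][v-30:v+25,u-30:u+30,::-1],(480,440),interpolation=cv2.INTER_CUBIC)
cv2.imwrite("pics/d5.png",cv2.resize(np.hstack([a,b]),(800,367)))
E
```

```text
t 10.3 comp xyz mm [-140.2   46.7   37.9] F [-0.7  0.5 -0.2] tool-y ang -11.84 tilt 0.03 shift units [-2.39  0.06 -0.  ]
clock: 11.4
tcp_pos: [0.4921, 0.1168, 0.0383]
orientation: [-2.44, -1.979, 0.001]
contact_force: [-0.8, 0.4, 0.9]
grip_width: 0.0001
gripper_force: 0.0
t 11.4 comp xyz mm [-140.2    1.8   38.3] F [-0.8  0.4  0.9] tool-y ang -11.9 tilt 0.03 shift units [-0.39  0.06  0.01]
353.01222600355453 225.0387954528198
```

View pics/d5.png

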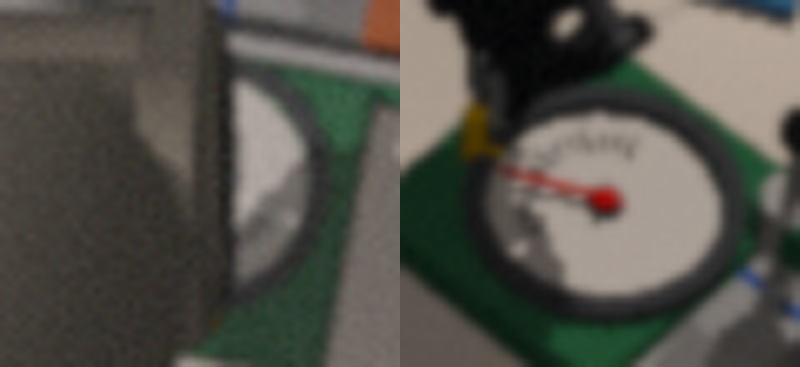

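The scene view (right panel) shows the needle tip at (505,172) and the mark and lug at (480–505,145–155), with the lug slightly short of the needle. I'll measure this numerically from the scene camera.

```bash
cat >> h.py <<'E'
def sdial(s):
    im=s["image"].astype(int);v,u=np.mgrid[:480,:640]
    C=proj(s,c2w(-.085,0,.03))[0];near=np.hypot(u-C[0],v-C[1])<45
    R_,G,B=im[...,0],im[...,1],im[...,2]
    red=near&(R_-np.maximum(G,B)>25)&(abs(G-B)<25);yel=near&(R_-B>35)&(G-B>25)
    c=comp(px2plane(s,u[red],v[red],.03));w=(R_-np.maximum(G,B))[red]
    hub=c[np.hypot(c[:,0]+85,c[:,1])<7].mean(0)
    d=c-hub;r=np.hypot(*d.T);k=(r>14)&(r<44);q=(d[k]*w[k,None]).sum(0);print("hub",hub.round(1),"needle",k.sum(),np.arctan2(-q[1],-q[0]).round(3),"rmax",r[k].max().round(1))
    y=comp(px2plane(s,u[yel],v[yel],.033))-hub
    o=np.argsort(np.hypot(*y.T));
    print("yellow r,ang:",[(round(float(np.hypot(*y[i])),1),round(float(np.arctan2(-y[i,1],-y[i,0])),2)) for i in o[:22]])
    y=comp(px2plane(s,u[yel],v[yel],.039))-hub;print("lug mean@z39",len(y),np.arctan2(-y.mean(0)[1],-y.mean(0)[0]).round(3),np.hypot(*y.mean(0)).round(1))
E
python3 - <<'E'
from h import *
for n in("scene0","s5"): sdial(dict(np.load(n+".npz")))
E
```

```text
hub [-85.7   0.9] needle 29 -0.388 rmax 43.0
yellow r,ang: [(43.8, -0.19), (46.5, -0.23), (48.0, -0.19), (49.3, -0.27), (49.6, -0.14), (50.7, -0.23), (52.2, -0.18), (53.5, -0.26), (53.8, -0.14), (54.9, -0.22), (56.3, -0.29), (56.4, -0.18), (57.7, -0.25), (58.0, -0.14), (59.1, -0.22), (59.2, -0.32), (60.5, -0.28), (60.6, -0.18), (61.9, -0.25), (62.2, -0.35), (63.3, -0.21), (63.4, -0.31)]
lug mean@z39 338 2.312 96.8
hub [-85.7   0.9] needle 25 0.369 rmax 41.6
yellow r,ang: [(47.1, 0.26), (49.4, 0.29), (51.0, 0.23), (51.8, 0.31), (53.2, 0.26), (54.1, 0.33), (54.9, 0.2), (55.3, 0.41), (55.5, 0.28), (56.5, 0.35), (56.6, 0.15), (57.1, 0.23), (57.9, 0.3), (58.5, 0.11), (58.8, 0.18), (58.9, 0.37), (59.4, 0.25), (60.2, 0.32), (60.6, 0.06), (60.6, 0.13), (61.0, 0.2), (61.7, 0.27)]
lug mean@z39 284 2.264 102.0
```

```bash
python3 -m crank '[[-0.15,0,0,0,0,0],[-0.13,0,0,0,0,0],[0,0,0,0,0,0],[0,0,0,0,0,0],[0.5,0,0,0,0,0],[1,0,0,0,0,0],[1,0,0,0,0,0],[1,0,0,0,0,0],[1,0,0,0,0,0],[0,0,0,0,0,0]]'
python3 - <<'E'
from h import *
from bench import eyes
go(-.139,-.006,.038)
f=eyes.grab_frame("top");np.savez("t6.npz",**f);dial(f)
s=eyes.grab_frame("scene");np.savez("s6.npz",**s);sdial(s)
g=eyes.grab_frame("wrist");np.savez("w6.npz",**g)
u,v=map(int,proj(s,c2w(-.1,0,.03))[0])
a=cv2.resize(f["image"][200:250,252:312,::-1],(600,500),interpolation=cv2.INTER_CUBIC)
b=cv2.resize(s["image"][v-25:v+25,u-30:u+30,::-1],(600,500),interpolation=cv2.INTER_CUBIC)
cv2.imwrite("pics/d6.png",cv2.resize(np.hstack([a,b]),(800,333)))
E
```

```text
clock: 12.55
tcp_pos: [0.5098, 0.204, 0.0381]
orientation: [-2.433, -1.985, -0.002]
contact_force: [-0.2, -0.2, -1.0]
grip_width: 0.0001
gripper_force: 0.0
t 12.55 comp xyz mm [-140.7   90.8   38.1] F [-0.2 -0.2 -1. ] tool-y ang -11.58 tilt 0.1 shift units [-4.84  0.07 -0.  ]
yellow 14 angle from -x toward -y 0.361 rmax 59.4
hub [-86.    1.6] needle 19 0.408 rmax 41.6
yellow r,ang: [(45.6, 0.34), (48.0, 0.37), (50.4, 0.39), (51.7, 0.33), (52.9, 0.41), (54.1, 0.35), (54.4, 0.48), (55.3, 0.42), (55.4, 0.29), (56.5, 0.37), (56.9, 0.49), (57.0, 0.24), (57.8, 0.31), (57.8, 0.44), (58.6, 0.19), (58.9, 0.38), (59.2, 0.26), (60.1, 0.33), (60.4, 0.15), (60.8, 0.22), (61.6, 0.28), (62.4, 0.1)]
lug mean@z39 273 2.274 105.0
```

View pics/d6.png

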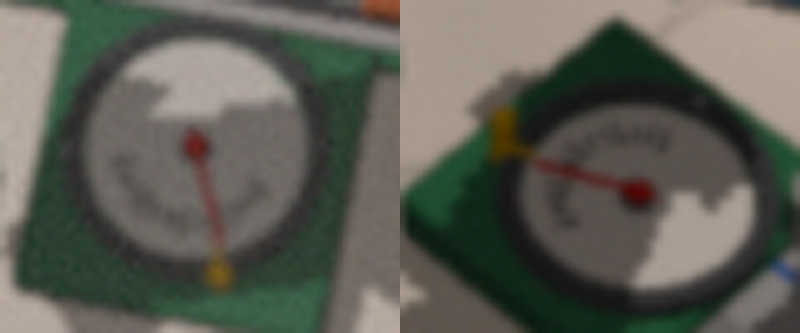

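Needle and mark nearly coincide. In the scene panel the needle tip is at (525,157) and the mark's inner end at (522,152), so the ring looks about 0.03 rad short. I'll check from close by with the wrist camera.

```bash
python3 -m crank '[[0,0,-1,0,0,0],[0,0,-1,0,0,0],[-0.8,0,-1,0,0,0],[-1,0.2,-1,0,0,0],[-1,0.4,0,0,0,0],[-1,0.4,0,0,0,0],[-1,0.2,0,0,0,0],[-1,0,0,0,0,0],[-1,0,0,0,0,0],[-1,0,0,0,0,0],[-1,0,0,0,0,0],[-0.5,0,0,0,0,0]]'
python3 -m crank '[[0,0,0,0,0,0],[0,0,0,0,0,0]]' >/dev/null
python3 - <<'E'
from h import *
from bench import eyes
go(-.139,-.006,.038)
g=eyes.grab_frame("wrist");np.savez("w7.npz",**g)
f=eyes.grab_frame("top");lines(f)
# dial crop
cv2.imwrite("pics/w7.png",g["image"][:,:,::-1])
E
```

```text
clock: 13.9
tcp_pos: [0.4936, 0.0099, 0.1183]
orientation: [-2.443, -1.975, 0.002]
contact_force: [1.3, 1.0, -0.1]
grip_width: -0.0001
gripper_force: 0.0
t 14.1 comp xyz mm [-116.4  -99.1  118.3] F [-0.4 -0.3 -0.2] tool-y ang -11.89 tilt 0.03 shift units [ 4.65 -1.14  4.02]
blue 4 [-12.2   0.9] (array([-16.,   0.]), array([-8.,  2.]))
yellow 0  
clay 67 [  -2.8 -156.3] (array([ -20., -164.]), array([  14., -149.]))
```

View pics/w7.png

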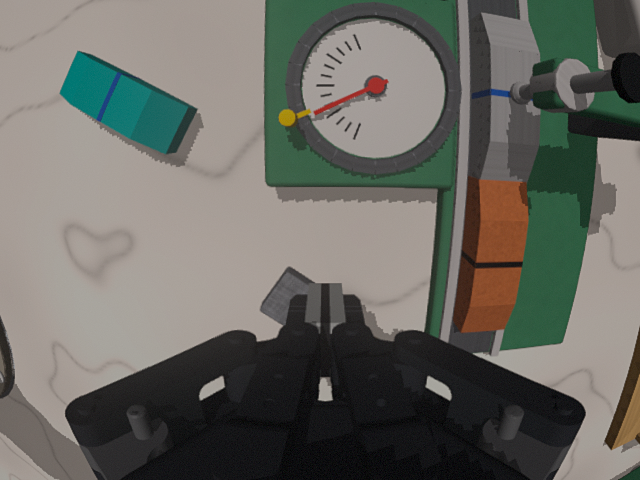

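This is a clear close view: hub (376,86), needle tip (313,114), mark from (297,116) to (312,111), blue line under the plunger at (490,93). Now the numbers.

```bash
cat >> h.py <<'E'
def wdial(f,zn=.030,zm=.032):
    im=f["image"].astype(int);R_,G,B=im[...,0],im[...,1],im[...,2]
    red=(R_-G>60)&(R_-B>60)&(abs(G-B)<30);yel=(R_-B>70)&(G-B>50)
    def pts(m,z): return np.array([fish(f,u,v,z)[1] for v,u in np.argwhere(m)])
    c=pts(red,zn);c=c[np.hypot(c[:,0]+85,c[:,1])<50];hub=(c[np.hypot(c[:,0]+85,c[:,1]-1)<8]);hub=(hub.max(0)+hub.min(0))/2
    for ctr in (hub,):
        d=c-ctr;r=np.hypot(*d.T);a=np.arctan2(-d[:,1],-d[:,0])
        for lo,hi in((12,22),(22,32),(32,44)): k=(r>lo)&(r<hi);print("needle",lo,k.sum(),a[k].mean().round(3))
        y=pts(yel,zm);y=y[np.hypot(y[:,0]+85,y[:,1])<75]-ctr;r=np.hypot(*y.T);a=np.arctan2(-y[:,1],-y[:,0])
        print("hub",hub,"mark rmin",r.min(),[(lo,((r>lo)&(r<lo+2)).sum(),a[(r>lo)&(r<lo+2)].mean().round(3)) for lo in range(int(r.min()),60,2)])
        y=pts(yel,.052);y=y[np.hypot(y[:,0]+85,y[:,1])<75]-ctr;r=np.hypot(*y.T);k=r>51;m=y[k].mean(0);print("lug top",np.arctan2(-m[1],-m[0]).round(3),np.hypot(*m).round(1))
E
python3 - <<'E'
from h import *
f=dict(np.load("w7.npz"));wdial(f)
E
```

```text
needle 12 68 0.446
needle 22 72 0.445
needle 32 72 0.444
hub [-85.05   1.6 ] mark rmin 43.6540089797031 [(43, np.int64(11), np.float64(0.39)), (45, np.int64(16), np.float64(0.388)), (47, np.int64(16), np.float64(0.388)), (49, np.int64(18), np.float64(0.388)), (51, np.int64(12), np.float64(0.384)), (53, np.int64(31), np.float64(0.358)), (55, np.int64(50), np.float64(0.361)), (57, np.int64(55), np.float64(0.362)), (59, np.int64(50), np.float64(0.359))]
lug top 0.39 56.6
```

The ring is 0.056 rad short, about 3 mm at the lug. I'll go back behind the lug and push that much further.

```bash
python3 -m crank '[[1,-0.2,0,0,0,0],[1,-0.3,0,0,0,0],[1,-0.3,0,0,0,0],[1,-0.3,0,0,0,0],[1,0,0,0,0,0],[1,0,0,0,0,0],[1,0,0,0,0,0],[0.3,0,0.8,0,0,0],[0,0,1,0,0,0],[0,0,1,0,0,0],[0,0,1,0,0,0],[0,0,0.2,0,0,0]]' >/dev/null
python3 -m crank '[[-0.5,0,0,0,0,0],[-0.5,0,0,0,0,0],[0,0,0,0,0,0],[0,0,0,0,0,0],[0,0,0,0,0,0]]' >/dev/null
python3 -c "
from h import *
go(-.139,-.0067,.038)"
```

```text
t 15.9 comp xyz mm [-137.7   27.1   38.9] F [ 0.3 -0.2 -0.2] tool-y ang -11.87 tilt 0.08 shift units [-1.69 -0.06  0.04]
```

```bash
python3 -m crank '[[-0.25,0,0,0,0,0],[-0.25,0,0,0,0,0],[-0.25,0,0,0,0,0],[-0.25,0,0,0,0,0],[-0.25,0,0,0,0,0],[-0.2,0,0,0,0,0],[-0.2,0,0,0,0,0],[0,0,0,0,0,0],[0,0,0,0,0,0],[0,0,0,0,0,0]]' >/dev/null
python3 -c "
from h import *
go(-.139,-.0067,.038)"
```

```text
t 16.9 comp xyz mm [-138.4   -6.3   38.2] F [ 0.3 -0.5 -0.4] tool-y ang -11.86 tilt 0.03 shift units [-0.02 -0.03  0.01]
```

Next I'll retreat, rise and check from the same viewpoint, which is also on the way to the clay bar.

```bash
python3 -m crank '[[0.5,0,0,0,0,0],[1,0,0,0,0,0],[0.5,0,-0.5,0,0,0],[0,0,-1,0,0,0],[0,0,-1,0,0,0],[-0.5,0,-1,0,0,0],[-1,0.2,-0.5,0,0,0],[-1,0.4,0,0,0,0],[-1,0.4,0,0,0,0],[-1,0.2,0,0,0,0],[-1,0,0,0,0,0],[-1,0,0,0,0,0]]' >/dev/null
python3 -m crank '[[-0.6,0,0,0,0,0],[-0.5,0,0,0,0,0],[0,0,0,0,0,0],[0,0,0,0,0,0]]' >/dev/null
python3 - <<'E'
from h import *
from bench import eyes
go(-.116,-.2,.118)
g=eyes.grab_frame("wrist");np.savez("w8.npz",**g);wdial(g)
E
```

```text
t 18.5 comp xyz mm [-114.3 -117.9  118.3] F [-0.7  0.7 -0.1] tool-y ang -11.85 tilt 0.02 shift units [-4.1  -0.08  0.01]
needle 12 72 0.452
needle 22 67 0.444
needle 32 72 0.445
hub [-85.1    1.75] mark rmin 43.40290888869086 [(43, np.int64(12), np.float64(0.455)), (45, np.int64(17), np.float64(0.455)), (47, np.int64(16), np.float64(0.454)), (49, np.int64(16), np.float64(0.452)), (51, np.int64(20), np.float64(0.437)), (53, np.int64(38), np.float64(0.401)), (55, np.int64(51), np.float64(0.403)), (57, np.int64(57), np.float64(0.402)), (59, np.int64(47), np.float64(0.402))]
lug top 0.459 56.4
```

The mark and needle agree to 0.01 rad. I'll move to the clay bar's end and turn 180° so the camera stays away from the comparator's arm.

```bash
python3 -m crank '[[-1,0,0,0,0,0],[-1,0,0,0,0,0],[-1,0,0,0,0,0],[-1,0,0,0,0,0],[-0.3,0.5,0,0,0,0],[0,1,0,0,0,0],[0,1,0,0,0,0],[0,1,0,0,0,0],[0,1,0,0,0,0],[0,1,0,0,0,0],[0,0.2,0,0,0,0],[0,0,0,0,0,0]]' >/dev/null
python3 - <<'E'
from h import *
from bench import status
go(0,-.2,.118);print(status.get_obs()["joints"].round(2))
E
python3 -m crank '[[0,0,0,0,0,0.18],[0,0,0,0,0,0.18],[0,0,0,0,0,0]]' >/dev/null
python3 - <<'E'
from h import *
from bench import status
go(0,-.2,.118);print(status.get_obs()["joints"].round(2))
E
```

```text
t 19.75 comp xyz mm [  -0.  -203.6  117.9] F [-0.6 -0.6 -0.1] tool-y ang -11.79 tilt 0.02 shift units [ 0.18  0.   -0.01]
[-0.31  0.53  0.54  1.87 -0.36  0.84  0.2 ]
t 20.05 comp xyz mm [  -1.6 -204.   118. ] F [ 0.3  0.1 -0.7] tool-y ang -28.11 tilt 0.07 shift units [ 0.22  0.02 -0.  ]
[-0.37  0.55  0.61  1.88 -0.41  0.85 -0.03]
```

```bash
python3 -m crank '[[0,0,0,0,0,0.182],[0,0,0,0,0,0.182],[0,0,0,0,0,0.182],[0,0,0,0,0,0.182],[0,0,0,0,0,0.182],[0,0,0,0,0,0.182],[0,0,0,0,0,0.182],[0,0,0,0,0,0.182],[0,0,0,0,0,0.182],[0,0,0,0,0,0.182],[0,0,0,0,0,0]]' >/dev/null
python3 - <<'E'
from h import *
from bench import status
go(0,-.2,.118);print(status.get_obs()["joints"].round(2))
E
```

```text
t 21.15 comp xyz mm [  -1.3 -204.1  117.8] F [0.6 0.3 0. ] tool-y ang -109.82 tilt 0.08 shift units [ 0.04 -0.21 -0.01]
[-0.59  0.7   0.98  1.89 -0.71  0.95 -1.19]
```

```bash
python3 -m crank '[[0,0,0,0,0,0.182],[0,0,0,0,0,0.182],[0,0,0,0,0,0.182],[0,0,0,0,0,0.182],[0,0,0,0,0,0.182],[0,0,0,0,0,0.182],[0,0,0,0,0,0.182],[0,0,0,0,0,0.182],[0,0,0,0,0,0.182],[0,0,0,0,0,0.182],[0,0,0,0,0,0]]' >/dev/null
python3 - <<'E'
from h import *
from bench import status
go(0,-.195,.025);print(status.get_obs()["joints"].round(2))
E
```

```text
t 22.25 comp xyz mm [  -1.1 -204.6  117.6] F [-0.2 -0.  -0.4] tool-y ang 168.36 tilt 0.1 shift units [-0.48 -0.07  4.63]
[-0.71  0.93  1.28  1.9  -0.99  1.15 -2.38]
```

```bash
python3 -m crank '[[-0.3,-0.07,0.9,0,0,0],[0,0,1,0,0,0],[0,0,1,0,0,0],[0,0,1,0,0,0],[0,0,0.7,0,0,0],[0,0,0,0,0,0],[0,0,0,0,0,0]]' >/dev/null
python3 - <<'E'
from h import *
go(0,-.0655,.025);look()
E
```

```text
t 22.95 comp xyz mm [   0.8 -199.    26.1] F [-0.  -0.4  0.4] tool-y ang 168.14 tilt 0.03 shift units [-6.68  0.05  0.05]
blue 0  
yellow 18 [-134.8  -21.4] (array([-140.,  -26.]), array([-129.,  -17.]))
clay 6 [ -18.1 -160. ] (array([ -20., -163.]), array([ -16., -157.]))
```

```bash
python3 -m crank '[[-0.4,0,0,0,0,0],[-0.4,0,0,0,0,0],[-0.4,0,0,0,0,0],[-0.4,0,0,0,0,0],[-0.4,0,0,0,0,0],[-0.4,0,0,0,0,0],[-0.4,0,0,0,0,0],[-0.4,0,0,0,0,0],[-0.4,0,0,0,0,0],[-0.4,0,0,0,0,0],[0,0,0,0,0,0]]'
python3 - <<'E'
from h import *
from bench import eyes
go(0,-.0635,.025);f=look();s=eyes.grab_frame("scene")
a=f["image"][120:280,180:400,::-1];b=s["image"][150:310,250:470,::-1]
cv2.imwrite("pics/t9.png",cv2.resize(np.hstack([a,b]),(800,291),interpolation=cv2.INTER_CUBIC))
E
```

```text
clock: 24.1
tcp_pos: [0.6061, -0.0293, 0.0266]
orientation: [1.981, -2.438, 0.002]
contact_force: [-0.2, -1.9, 0.5]
grip_width: 0.0001
gripper_force: 0.8
t 24.1 comp xyz mm [   1.2 -118.    26.6] F [-0.2 -1.9  0.5] tool-y ang 168.2 tilt 0.07 shift units [-2.73  0.06  0.08]
blue 0  
yellow 17 [-134.4  -21.5] (array([-140.,  -26.]), array([-129.,  -17.]))
clay 53 [-14.  -88.7] (array([ -20., -103.]), array([ -6., -71.]))
```

View pics/t9.png

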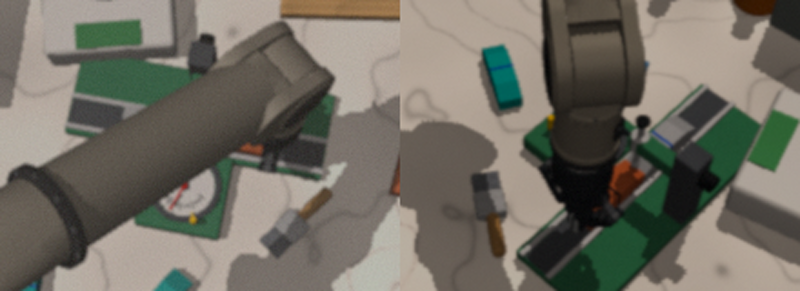

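The top view shows the arm hiding most of the bar, with clay visible at (255,148). The scene view shows the clay entering under the plunger, with the master's blue line at (655,130) moving out. I'll continue the push.

```bash
python3 -m crank '[[-0.3,0.03,0.03,0,0,0],[-0.3,0.03,0.03,0,0,0],[-0.3,0,0,0,0,0],[-0.3,0,0,0,0,0],[-0.3,0,0,0,0,0],[-0.3,0,0,0,0,0],[-0.3,0,0,0,0,0],[-0.3,0,0,0,0,0],[-0.2,0,0,0,0,0],[-0.05,0,0,0,0,0],[0,0,0,0,0,0],[0,0,0,0,0,0]]'
python3 - <<'E'
from h import *
go(0,-.0635,.025)
E
```

```text
clock: 25.4
tcp_pos: [0.6156, 0.0189, 0.0263]
orientation: [1.975, -2.441, 0.007]
contact_force: [-1.1, -8.4, 5.7]
grip_width: 0.0001
gripper_force: 4.0
t 25.4 comp xyz mm [  0.6 -68.9  26.3] F [-1.1 -8.4  5.7] tool-y ang 167.97 tilt 0.26 shift units [-0.27  0.03  0.06]
```

```bash
python3 -m crank '[[-0.1,0,0,0,0,0],[-0.1,0,0,0,0,0],[-0.05,0,0,0,0,0],[0,0,0,0,0,0],[0,0,0,0,0,0]]'
python3 - <<'E'
from h import *
go(0,-.0635,.025);look()
E
```

```text
clock: 25.9
tcp_pos: [0.6165, 0.0235, 0.0263]
orientation: [1.975, -2.441, 0.007]
contact_force: [-1.3, -9.0, 5.9]
grip_width: -0.0001
gripper_force: 4.3
t 25.9 comp xyz mm [  0.5 -64.2  26.3] F [-1.3 -9.   5.9] tool-y ang 167.95 tilt 0.28 shift units [-0.04  0.03  0.06]
blue 0  
yellow 16 [-134.6  -21.8] (array([-140.,  -26.]), array([-129.,  -17.]))
clay 46 [-15.  -29.9] (array([-21., -44.]), array([ -8., -13.]))
```

```bash
python3 -m crank '[[0.3,0,0,0,0,0],[0.7,0,0,0,0,0],[1,0,-0.5,0,0,0],[1,0,-1,0,0,0],[1,0,-1,0,0,0],[1,0,-1,0,0,0],[1,0,-1,0,0,0],[1,0,-1,0,0,0],[1,0,-1,0,0,0],[1,0,-1,0,0,0],[1,0,0,0,0,0],[0,0,0,0,0,0]]'
python3 - <<'E'
from h import *
from bench import eyes
go(0,-.0635,.025);f=look()
s=eyes.grab_frame("scene");w=eyes.grab_frame("wrist")
a=cv2.resize(f["image"][120:280,180:400,::-1],(400,291));b=cv2.resize(s["image"][150:310,250:470,::-1],(400,291))
c=cv2.resize(w["image"][:,:,::-1],(400,300))
cv2.imwrite("pics/t10.png",np.vstack([np.hstack([a,b]),np.hstack([c,c*0])]))
np.savez("w10.npz",**w);np.savez("s10.npz",**s)
E
```

```text
clock: 27.15
tcp_pos: [0.5736, -0.173, 0.1768]
orientation: [-1.972, 2.445, -0.003]
contact_force: [-0.7, 0.1, 0.8]
grip_width: -0.0
gripper_force: 0.0
t 27.15 comp xyz mm [  -1.5 -265.4  176.8] F [-0.7  0.1  0.8] tool-y ang 167.77 tilt 0.11 shift units [-10.1    0.03   7.58]
blue 9 [  2.  112.3] (array([-11., 111.]), array([ 15., 113.]))
yellow 0  
clay 199 [-3.2 30.6] (array([-21., -19.]), array([16., 55.]))
```

View pics/t10.png

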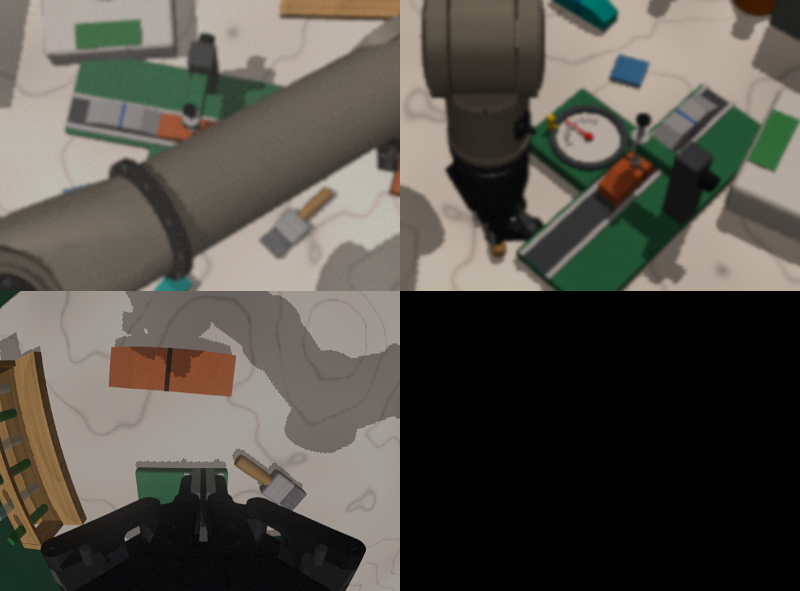

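The top view shows the master's blue line at +112 mm and the clay's end against it at about +56 mm, so the clay's middle is within about 1 mm of the plunger. The ring is undisturbed, both bars lie flat and the bystanders haven't moved.

```bash
python3 -c "
from bench import r
print(r.hand_in())"
```

```text
the job is handed in; nothing more can be done
None
```

The job is done and handed in after about 27 s: the comparator is zeroed on the master to about 0.01 rad, and the clay bar's middle is about 1 mm from under the plunger, with the master shoved back out along the channel.

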